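Set the cam-locked work rest to its height mark

TASK

Set the work rest on the bench to its height mark. First turn its fine-height knob anticlockwise (seen from above) to the end stop, so that the whole fine adjustment is left for later; then take the leg by its round swivel cap, pull it up until the ring engraved round the leg is level with the top edge of the clamp collar, and, with the leg held there, swing the collar's upright cam lever clockwise to its stop (turning the wrist, so that the side of a finger takes the lever along, will do it). Keep your grip on the cap from then on and finish still holding it, with the leg at its mark and the lever closed; leave the things lying around where they are.

Things in the scene. Friction and masses are not known exactly. Their poses are not given: they have to be found in the camera images.
- rest: the work rest: a low grey casting 84 x 196 mm and up to 44 mm high, fixed to the bench. Origin: centre of its underside. z up, y along its length: the fine-height knob stands at y = +55 mm, the column with sleeve, clamp collar and leg at y = -55 mm (both at x = 0). Everything on it moves and turns with it.
- fine_knob (a joint): fine-height knob, vertical axis, in rad: 0 = anticlockwise end stop (seen from above), grows clockwise to 2.6. Light friction (0.06 Nm); stays where it is left. It raises sleeve, collar, lever and leg together by 2 mm per rad.
- knob_grip (a point): on the knob's axis, 62 mm above the bench, where to grip its bar. The black bar is 40 mm long, 13 mm thick and stands from 44 to 72 mm above the bench, on a skirt of 42 mm diameter. The point's x axis runs along the bar (at joint value 0 it is the rest's x axis).
- leg (a joint): height of the sliding leg in the sleeve, in m: 0 = all the way down (resting), up to 0.060. The ring mark is level with the collar's top edge at 0.030. Leg and cap weigh about 0.3 kg and drop when let go unless the cam lever is closed.
- cap_grip (a point): on the leg's axis, in the round black cap on top of the leg: 26 mm in diameter, its black side from 20 mm below this point to 10 mm above it, topped by a steel V saddle up to 20 mm above it. Grip it from above, between this point and 8 mm above. It turns freely on the leg about the vertical. With the leg down this point is 24 mm above the collar's top.
- ring_mark (a point): centre of the dark ring, 2 mm wide, engraved round the 20 mm aluminium leg (hidden in the sleeve while the leg is down)
- collar_top (a point): centre of the top edge of the clamp collar (42 mm in diameter, 18 mm high; the thin bright lip on top of it is the edge that the ring is set to), 80 mm above the bench when the knob is at 0
- cam_lever (a joint): the collar's cam lever, turning about the leg's axis, in rad: 0 = open, 0.95 = closed against its stop; it grows clockwise seen from above. Friction 0.10 Nm plus a light cam pressure; stays where it is left. Past about half way a brake shoe presses on the leg.
- lever_handle (a point): near the top of the lever's upright black handle, which is a rod of 10 mm diameter standing 25 mm from the leg's axis, from the collar up to 141 mm above the bench (with the knob at 0; this point is at 132 mm). Seen from above it lies in the direction 207 degrees (anticlockwise from the rest's x axis) when open and 153 degrees when closed.
- lock_cylinder: bystander: grey metal lock cylinder 62 x 33 x 17 mm, lying loose in front of the rest
- screwdriver: bystander: red-handled screwdriver 176 mm long, lying loose behind the rest
- padlock: bystander: brass padlock 62 x 40 x 18 mm, lying loose beside the knob's end of the rest

How it is judged:
By the outcome, as a careful person would: the job done as asked, in the order asked, and still so for the second after the job is handed in, while the arm keeps its last pose, push and grip.
It also fails if it takes over 54 s, if anything falls off the work surface, if the arm or the gripper's body presses on something with over 40 N, if the wrist force passes 120 N, or if a joint passes its speed limit or range.

ROBOT

A 6-joint arm with a two-finger parallel gripper is mounted at the origin on a cart in front of the work surface, level with it; the furniture and walls round the work are solid. World frame = base frame: x ahead of the robot, y to its left, z up, the work surface at z = 0. Lengths are in mm, angles in rad, forces in N, time in s.
With the tool pointing down it reaches from about 400 to 925 mm from the base axis. Payload 12.5 kg.
Tool frame: the origin (TCP) lies midway between the tips of the shut fingers; the grasp point (between the pads) lies 19 mm behind it (env.pinch_z is the z of the grasp point in the tool frame, in mm); z points along the fingers, y is the line along which they close (so a half turn about z gives the same grasp; the last joint's range is limited). The gripper opens to 95 mm and grips with 3 to 60 N. Pads are 20 mm wide; open, the fingers measure 119 mm over their backs; the gripper's body (75 mm by 180 mm) begins 59 mm behind the grasp point.
Start: joints at [-1.295, 0.491, 1.559, -0, 1.092, -0.106], TCP at [232.893, -580.006, 214.661] pointing down, gripper open.
Joint ranges: [-3.1, 3.1], [-0.84, 2.19], [0.05, 2.79], [-1.13, 4.28], [0.06, 2.93], [-2.69, 2.69]. Speed limits (rad/s): [2.22, 2.22, 2.79, 3.14, 3.14, 3.14].

INTERFACE

Orientations are given as [roll, pitch, yaw] about the fixed x, y, z axes, in that order (R = Rz(yaw) Ry(pitch) Rx(roll)).
In Python, from cell import env, eyes gives the robot as it stands.
- The arm moves only by the shell command python3 -m inch 'ROWS'. ROWS is JSON, a list of rows, each a list of 3 entries, a list of its own where there are three numbers: the shift along the tool's x, y, z in units of 60 mm (1.0 is 60 mm), then the turn about the tool's z in units of 5 degrees (1.0 is 5 degrees), then the closure, from -1 (fully open) to 1 (shut). In form: [[[tx, ty, tz], turn, claw], ...]. A call has exactly 10 rows; each row shifts and turns the commanded pose from where the row before left it, along the tool's axes as they then stand; what a row does not reach is not made up. A row lasts 1/8 s, in which the tool goes at most 62.5 mm and 10.7 degrees, less where a joint would pass 70% of its speed; a pose out of reach is approached as far as the arm can. A call is refused whole if a number of a shift passes 1 or a number of a turn 1, either way. A call with a gripper value outside its range is refused whole. The fingers move at their own pace and stop on an object; the grip force is fixed at half the most. Time passes only in rows, so rows that do not move let the fingers close, or fill a call up. It gives the time, the measured TCP pose, the force, the opening and the grip force at its end, in the units of the state.
- env.state(): the state, without advancing time (a new reading comes with each control period).
- eyes.read_camera(name): name is "scene" or "top"; returns a dict with "pixels" (400x640x3 uint8, red, green, blue), "fx", "fy", "cx", "cy" (pixels), "extrinsics" (4x4, takes a point from world to camera coordinates). Camera axes: x right, y down, z forward; pixel columns grow to the right and rows downward; lengths in mm; the calibration is good to about 2 mm. A picture is of the moment at which its call begins. There is no depth.
- env.job_done(): hands the job in; it is judged then, once.
Trained networks look in a picture, given as the dict that the camera call returned (one of the last four; its "shot" number tells which), for a name from the list of things; names that differ only in an ending like _2 or _b are one class to them, and where a whole thing is asked for, a point or a joint stands for the part that bears it (a point fixed in the world has none). Each returns a list of dicts, best first, with "score" (0 to 1); they miss things now and then, are a little off and sometimes report something else, mostly with a low value. They report only what shows in the picture. A call takes as long as a camera call.
- eyes.boxes_of(name, picture): "centre" ([row, column] in pixels, amid what is visible of it).
- eyes.cut_out(name, picture): "mask" (400x640 bool, what is visible of it) and "centre" ([row, column] in pixels, amid what is visible of it).
- eyes.spot_point(name, picture): "centre" ([row, column] in pixels: a listed point, or the origin of a listed thing).
The state is a dict: "t": time; "joints": joint angles; "qvel": joint speeds; "tau": joint torques, N m; "eef_pos": TCP position; "tcp_rot": TCP orientation; "ft_force": force on the tool from outside, world axes, zero at the start; "moment": the same for the moment, N m; "opening": opening from 0.0 (shut) to 1.0 (fully open); "grip_force": force on a finger pad.
Only numpy, scipy, OpenCV 4.12 (cv2) and the standard library are available. Lean on these libraries where they do the work, as an engineer would, in place of code of your own. Each camera call takes 0.05 s, during which the arm holds its last target. There are 200 camera calls.

## Working session

There is one attempt and no reset: what is moved stays moved. The work goes in short steps, Python scripts to look and compute and a shell command to move; the robot and the scene stay as the last step left them, time stands still between calls to the robot, and variables do not carry over. Pictures are saved under pics/ and viewed, at most 10 in all, crops included, and the job is handed in when it is done.

```bash
mkdir -p pics
cat > h.py <<'E'
import numpy as np, cv2
from cell import env, eyes
def ray(P,rc):
    E=np.array(P["extrinsics"]);R=E[:3,:3];t=E[:3,3]
    d=R.T@np.array([(rc[1]-P["cx"])/P["fx"],(rc[0]-P["cy"])/P["fy"],1]);return -R.T@t,d/np.linalg.norm(d)
def onz(P,rc,z):
    o,d=ray(P,rc);return o+d*(z-o[2])/d[2]
def tri(obs):
    A=np.zeros((3,3));b=np.zeros(3)
    for P,rc in obs:
        o,d=ray(P,rc);M=np.eye(3)-np.outer(d,d);A+=M;b+=M@o
    return np.linalg.solve(A,b)
def proj(P,X):
    E=np.array(P["extrinsics"]);c=E[:3,:3]@np.array(X)+E[:3,3]
    return np.array([P["fy"]*c[1]/c[2]+P["cy"],P["fx"]*c[0]/c[2]+P["cx"]])
E
python3 - <<'E'
from h import *
np.set_printoptions(precision=1,suppress=True)
S=eyes.read_camera("scene");T=eyes.read_camera("top")
cv2.imwrite("pics/s0.png",S["pixels"][:,:,::-1]);cv2.imwrite("pics/t0.png",T["pixels"][:,:,::-1])
for P in(S,T): print(P["fx"],ray(P,(200,320)))
for n in["rest","knob_grip","cap_grip","collar_top","lever_handle","ring_mark","lock_cylinder","screwdriver","padlock"]:
    s=eyes.spot_point(n,S);t=eyes.spot_point(n,T)
    print(n,[(np.array(a["centre"]),round(a["score"],2)) for a in s[:2]],[(np.array(a["centre"]),round(a["score"],2)) for a in t[:2]], tri([(S,s[0]["centre"]),(T,t[0]["centre"])]) if s and t else None)
print(env.state(),env.pinch_z)
E
```

```text
513.9021937369092 (array([ 56. , 637.1, 605.4]), array([ 0.6, -0.6, -0.6]))
462.3784360928052 (array([455.9,  98.3, 951.4]), array([ 0.1, -0. , -1. ]))
rest [(array([243.3, 313.7]), 0.93)] [(array([184.5, 305.7]), 0.75)] [578.3 106.4   2.6]
knob_grip [(array([233.1, 295.6]), 0.77)] [(array([185.5, 276.8]), 0.73), (array([179.8, 310.4]), 0.26)] [568.7 161.3  63.2]
cap_grip [(array([180.5, 324.7]), 0.72)] [(array([161.7, 329.9]), 0.51)] [602.5  57.  107.8]
collar_top [(array([193.4, 322.2]), 0.9)] [(array([163.6, 331.8]), 0.87)] [607.2  54.1  75.5]
lever_handle [(array([170.9, 333.1]), 0.86)] [(array([169., 346.]), 0.6)] [592.5  33.5 120.8]
ring_mark [(array([207. , 326.4]), 0.56)] [(array([180.3, 309.7]), 0.44)] [569.3  93.   83.4]
lock_cylinder [(array([262.1, 357.2]), 0.62)] [] None
screwdriver [(array([232.9, 272.5]), 0.89)] [(array([146. , 293.3]), 0.59)] [661.7 132.2  -2.2]
padlock [(array([298.3, 263.3]), 0.83)] [(array([199.2, 230.8]), 0.64)] [549.2 260.9  -5.5]
{'t': 1.0, 'joints': array([-1.3,  0.5,  1.6, -0. ,  1.1, -0.1]), 'qvel': array([-0., -0.,  0.,  0., -0., -0.]), 'tau': array([ -0. , -61.2, -25.8,   0.1,   0. ,   0. ]), 'eef_pos': array([ 232.9, -580. ,  214.7]), 'tcp_rot': array([3.1, 0. , 0.4]), 'ft_force': array([ 0.1,  0.5, -0.1]), 'moment': array([0. , 0. , 0.1]), 'grip_force': 0.0, 'opening': 0.9989794365029481} -18.8
```

Run:
```python
import cv2
s=cv2.imread("pics/s0.png")[130:330,220:420];t=cv2.imread("pics/t0.png")[110:260,200:400]
cv2.imwrite("pics/s0c.png",cv2.resize(s,(600,600),interpolation=2));cv2.imwrite("pics/t0c.png",cv2.resize(t,(800,600),interpolation=2))
```

```text
(no output)
```

View pics/s0c.png

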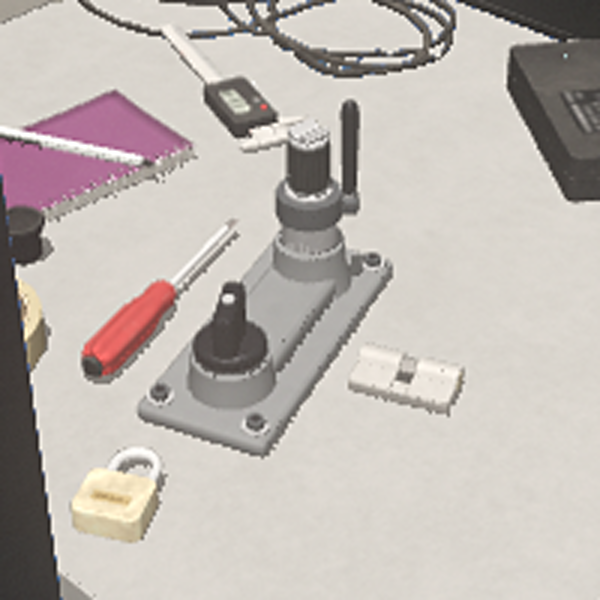

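View pics/t0c.png

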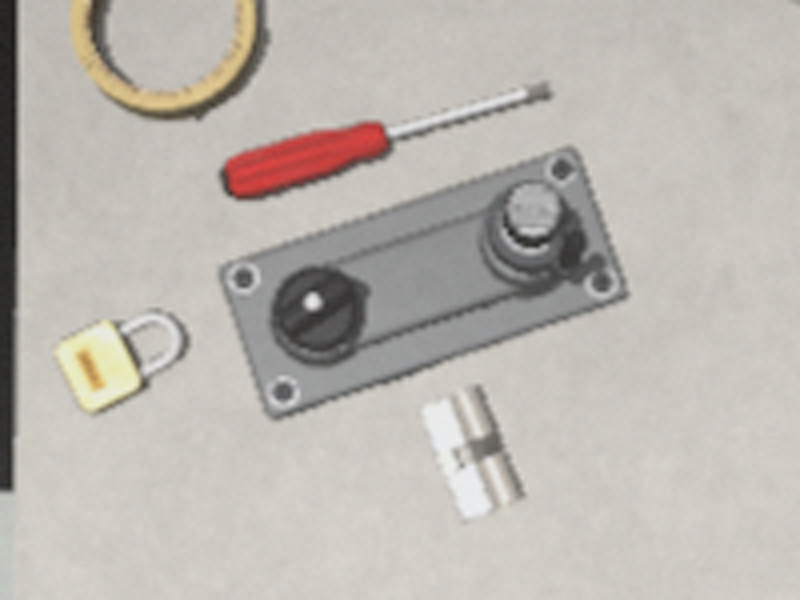

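The scene view shows the rest, with the knob near crop (230,330), cap near (310,160) and lever near (350,150), with loose items clear of it. In the top crop the knob is at about (318,312) and its bar runs lower-left to upper-right, so the knob is clearly not at 0. The lever is lower-right of the cap, open. Next I fit the rest pose and look closer at the bar.

Run:
```python
from h import *
from scipy.optimize import least_squares
np.set_printoptions(precision=2,suppress=True)
S=eyes.read_camera("scene");T=eyes.read_camera("top")
c,s=np.cos(np.radians(207)),np.sin(np.radians(207))
loc={"rest":(0,0,0,0),"knob_grip":(0,55,62,0),"cap_grip":(0,-55,104,1),"collar_top":(0,-55,80,1),"lever_handle":(25*c,-55+25*s,132,1)}
obs=[]
for P in(S,T):
    for n,l in loc.items():
        for a in eyes.spot_point(n,P)[:1]: obs.append((P,n,l,np.array(a["centre"])))
def W(p,l):
    a=p[2];x,y,z,k=l
    return [p[0]+np.cos(a)*x-np.sin(a)*y,p[1]+np.sin(a)*x+np.cos(a)*y,z+k*2*p[3]]
f=lambda p:np.concatenate([proj(P,W(p,l))-o for P,n,l,o in obs]+[[(p[3]-1.3)/1]])
r=least_squares(f,[590,107,.32,1.3],loss="soft_l1");p=r.x
print(p,np.degrees(p[2]));
for (P,n,l,o),e in zip(obs,f(p)[:-1].reshape(-1,2)):print(n,o,e)
for n in("knob_grip","cap_grip","lever_handle"):print(n,np.array(W(p,loc[n])))
# zoom of knob in both, with the predicted bar directions
out=[]
for P in(S,T):
    r0,c0=proj(P,W(p,(0,55,62,0))).astype(int)
    im=cv2.resize(P["pixels"][r0-24:r0+24,c0-24:c0+24,::-1],(384,384),interpolation=2);out.append(im)
cv2.imwrite("pics/k1.png",np.hstack(out))
```

```text
[584.82 108.95   0.3    1.32] 17.243497157654186
rest [242.4 312. ] [ 1.16 -1.37]
knob_grip [233.9 293.9] [-0.17  1.53]
cap_grip [180.4 323.6] [ 0.47 -0.59]
collar_top [191.7 325.1] [ 0.15 -2.  ]
lever_handle [168.4 332.1] [-1.   4.7]
rest [182.6 307.9] [-1.29 -3.66]
knob_grip [186.1 275.7] [-0.33  1.13]
cap_grip [163.  330.4] [1.4  1.34]
collar_top [162.2 329.9] [4.35 1.26]
lever_handle [172.5 345.8] [-1.02 -3.37]
knob_grip [568.52 161.48  62.  ]
cap_grip [601.13  56.42 106.64]
lever_handle [583.22  38.98 134.64]
```

View pics/k1.png

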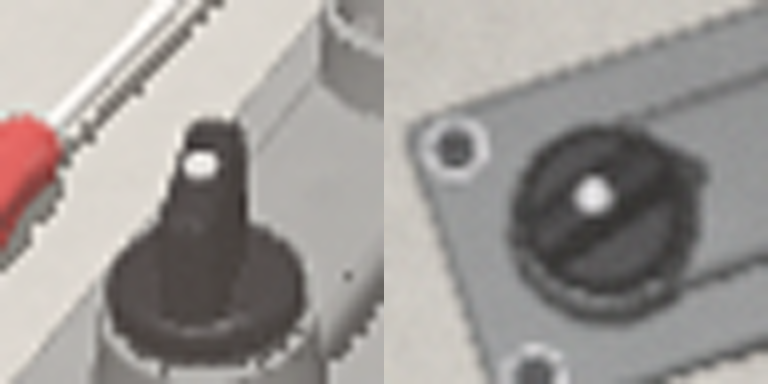

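Zoom: the bar in the top view runs from (545,255) to (700,165), i.e. a world direction of about -60°, so the knob is at roughly 1.35 rad. I refine the rest pose with the four flange screws from the earlier top crop.

Run:
```python
from h import *
np.set_printoptions(precision=1,suppress=True)
T=eyes.read_camera("top");S=eyes.read_camera("scene")
tc=np.array([(562,167),(600,282),(283,392),(243,278)])/4+(200,110)
sc=np.array([(374,260),(0,0),(256,422),(161,390)])/3+(220,130)
for z in(10,):
    w=np.array([onz(T,(r,c),z) for c,r in tc]);print(w,w.mean(0))
    d=w[3]-w[0]+w[2]-w[1];print("yaw",np.degrees(np.arctan2(-d[0],d[1])))
for i in(1,2,3): 
    j={1:0,2:2,3:3}[i];print(tri([(T,tc[i][::-1]),(S,sc[j][::-1])]))
st=env.state();print(np.array(st["eef_pos"]),np.degrees(st["tcp_rot"]),np.degrees(st["joints"]))
```

```text
[[643.9  33.   10. ]
 [583.7  14.8  10. ]
 [529.6 177.9  10. ]
 [588.6 198.1  10. ]] [586.5 105.9  10. ]
yaw 18.433116523501393
[583.1  14.8  12.3]
[529.7 178.   11.9]
[588.1 197.7  14.4]
[ 232.9 -580.   214.7] [180.   -0.   21.9] [-74.2  28.1  89.3   0.   62.5  -6. ]
```

```bash
python3 -m inch '[[[0.73,-0.7,0],0,-1],[[0.73,-0.7,0],0,-1],[[0.73,-0.7,0],0,-1],[[0.73,-0.7,0],0,-1],[[0.73,-0.7,0],0,-1],[[0.73,-0.7,0],0,-1],[[0.73,-0.7,0],0,-1],[[0.73,-0.7,0],0,-1],[[0.73,-0.7,0],0,-1],[[0.73,-0.7,0],0,-1]]'; python3 -c "
from h import *
s=env.state();print(np.degrees(s['joints']),np.degrees(s['tcp_rot']))"
```

```text
t: 2.95
eef_pos: [483.6, -25.1, 214.9]
tcp_rot: [3.141, -0.001, 0.382]
ft_force: [0.6, -1.1, -0.5]
opening: 1.005
grip_force: 0.0
[-1.07909691e+01  1.66748300e+01  1.08507435e+02 -8.62499719e-03
  5.47674209e+01  5.73385067e+01] [ 1.79966912e+02 -3.85533850e-02  2.18755079e+01]
```

```bash
python3 -m inch '[[[0.616,-0.583,0],0,-1],[[0.616,-0.583,0],0,-1],[[0.616,-0.583,0],0,-1],[[0.616,-0.583,0],0,-1],[[0,0,0],-1,-1],[[0,0,0],-1,-1],[[0,0,0],-1,-1],[[0,0,0],-1,-1],[[0,0,0],-1,-1],[[0,0,0],-1,-1]]' && python3 -m inch '[[[0,0,0.1],-1,-1],[[0,0,0.1],-1,-1],[[0,0,0.1],-1,-1],[[0,0,0.1],-1,-1],[[0,0,0.1],-1,-1],[[0,0,0.1],-1,-1],[[0,0,0.1],-1,-1],[[0,0,0.1],-1,-1],[[0,0,0.1],-1,-1],[[0,0,0.1],-1,-1]]'
python3 - <<'E'
from h import *
T=eyes.read_camera("top")
s=env.state();print(s["eef_pos"],np.degrees(s['joints']),np.degrees(s['tcp_rot']))
a=T["pixels"][110:260,200:400,::-1];cv2.imwrite("pics/t2.png",cv2.resize(a,(800,600),interpolation=2))
E
```

```text
t: 4.2
eef_pos: [568.0, 157.9, 214.6]
tcp_rot: [3.141, 0.0, 0.908]
ft_force: [-0.2, 0.1, -0.3]
opening: 1.001
grip_force: 0.0
t: 5.45
eef_pos: [568.0, 157.9, 154.4]
tcp_rot: [3.141, 0.0, 1.781]
ft_force: [-0.3, -0.4, -0.8]
opening: 1.002
grip_force: 0.0
[567.65115592 157.79614864 153.69866352] [ 9.11597110e+00  2.91022990e+01  9.82944224e+01 -8.40663407e-03
  5.26587529e+01 -3.15014455e+00] [-1.79944242e+02  3.62007053e-03  1.02271220e+02]
```

View pics/t2.png

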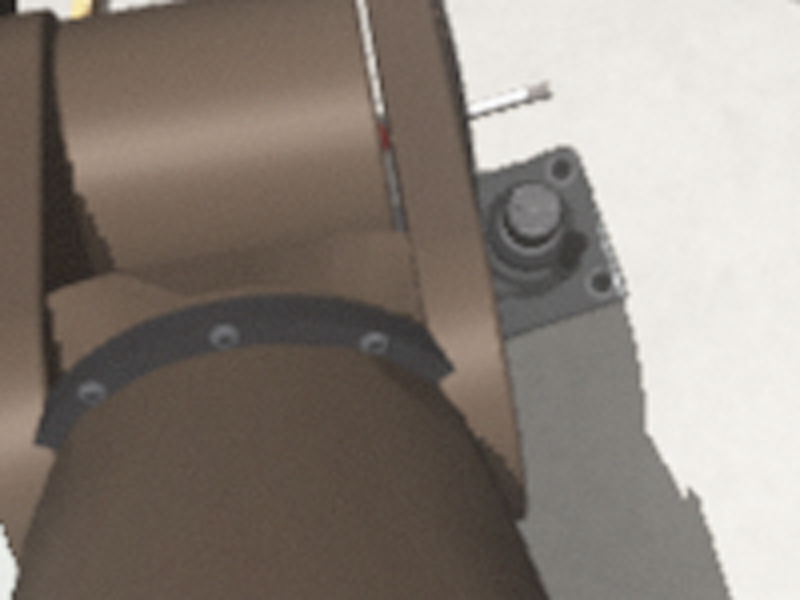

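```bash
python3 -m inch '[[[0,0,0],-0.9,-1],[[0,0,0],-0.9,-1],[[0,0,0],-0.9,-1],[[0,0,0],-0.9,-1],[[0.022,0.028,0.3],0,-1],[[0,0,0.36],0,-1],[[0,0,0.36],0,-1],[[0,0,0.36],0,-1],[[0,0,0.36],0,-1],[[0,0,0.02],0,-1]]'
python3 - <<'E'
from h import *
S=eyes.read_camera("scene")
s=env.state();print(s["eef_pos"],np.degrees(s['tcp_rot']),s["ft_force"])
a=S["pixels"][150:300,200:400,::-1];cv2.imwrite("pics/s3.png",cv2.resize(a,(800,600),interpolation=2))
E
```

```text
t: 6.75
eef_pos: [567.7, 159.7, 46.9]
tcp_rot: [-3.138, -0.001, 2.09]
ft_force: [-0.5, 0.9, -0.4]
opening: 1.0
grip_force: 0.0
[568.22102524 159.81818741  47.855007  ] [-1.79887274e+02 -3.62487031e-02  1.19780241e+02] [ 0.46803805 -0.31484939  0.30209339]
```

View pics/s3.png

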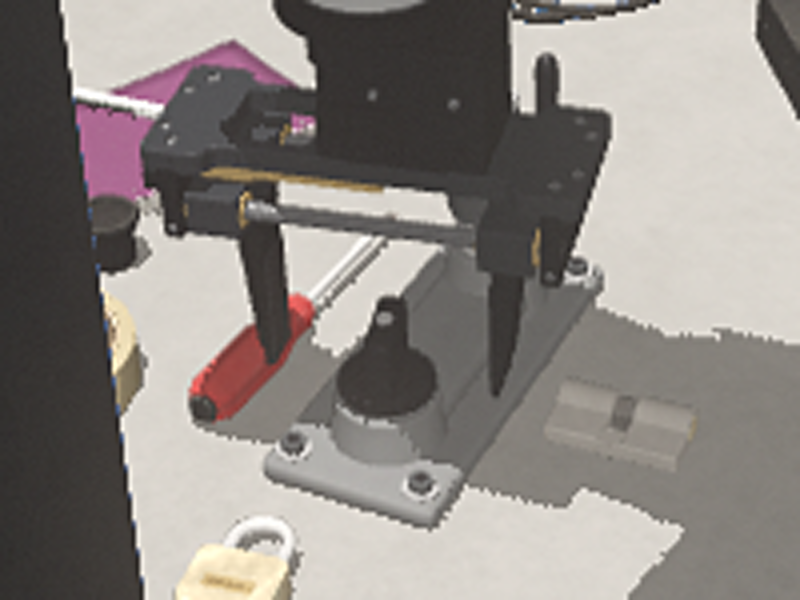

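The fingers stand on both sides of the knob, tips at (270,360) and (497,393) with the bar base midway at (383,370). I close now.

```bash
python3 -m inch '[[[0,0,0],0,1],[[0,0,0],0,1],[[0,0,0],0,1],[[0,0,0],0,1],[[0,0,0],0,1],[[0,0,0],0,1],[[0,0,0],0,1],[[0,0,0],0,1],[[0,0,0],0,1],[[0,0,0],0,1]]'; python3 -c "
from h import *
s=env.state();print(s['moment'],np.degrees(s['tcp_rot']))"
```

```text
t: 8.05
eef_pos: [568.5, 159.8, 49.0]
tcp_rot: [-3.141, -0.0, 2.092]
ft_force: [-0.5, -1.1, 0.7]
opening: 0.134
grip_force: 29.9
[-0.106474   0.0936657  0.0061056] [-1.79971124e+02 -2.26162478e-03  1.19874794e+02]
```

```bash
python3 -m inch '[[[0,0,0],-1,1],[[0,0,0],-1,1],[[0,0,0],-1,1],[[0,0,0],-1,1],[[0,0,0],-1,1],[[0,0,0],-1,1],[[0,0,0],-1,1],[[0,0,0],-1,1],[[0,0,0],-1,1],[[0,0,0],-1,1]]'; python3 -c "
from h import *
s=env.state();print(s['moment'],np.degrees(s['tcp_rot']))"; python3 -m inch '[[[0,0,0],-1,1],[[0,0,0],-1,1],[[0,0,0],-1,1],[[0,0,0],-1,1],[[0,0,0],-1,1],[[0,0,0],0,1],[[0,0,0],0,1],[[0,0,0],0,1],[[0,0,0],0,1],[[0,0,0],0,1]]'; python3 -c "
from h import *
s=env.state();print(s['moment'],np.degrees(s['tcp_rot']))"
```

```text
t: 9.3
eef_pos: [569.2, 160.6, 49.0]
tcp_rot: [3.14, 0.001, 2.967]
ft_force: [2.2, 6.2, -2.5]
opening: 0.135
grip_force: 29.9
[ 1.3235504  -0.42655366 -0.04204457] [1.79930923e+02 5.70455384e-02 1.70016668e+02]
t: 10.55
eef_pos: [569.1, 161.2, 49.0]
tcp_rot: [3.14, 0.002, -2.882]
ft_force: [0.9, 10.4, -2.9]
opening: 0.136
grip_force: 29.9
[ 2.00549406 -0.37463445  0.01359031] [ 1.79933259e+02  9.81287666e-02 -1.65132531e+02]
```

```bash
python3 -m inch '[[[0,0.02,0],-0.3,1],[[0,0,0],-0.3,1],[[0,0,0],-0.3,1],[[0,0,0],0,1],[[0,0,0],0,1],[[0,0,0],0,1],[[0,0,0],0,1],[[0,0,0],0,1],[[0,0,0],0,1],[[0,0,0],0,1]]'; python3 -c "
from h import *
s=env.state();print(s['moment'],np.degrees(s['tcp_rot']))"; python3 -m inch '[[[0,0,0],-0.4,1],[[0,0,0],-0.4,1],[[0,0,0],0,1],[[0,0,0],0,1],[[0,0,0],0,1],[[0,0,0],0,1],[[0,0,0],0,1],[[0,0,0],0,1],[[0,0,0],0,1],[[0,0,0],0,1]]'; python3 -c "
from h import *
s=env.state();print(s['moment'],np.degrees(s['tcp_rot']))"
```

```text
t: 11.8
eef_pos: [569.0, 161.3, 49.0]
tcp_rot: [3.141, 0.001, -2.804]
ft_force: [3.2, 3.8, -4.1]
opening: 0.133
grip_force: 30.2
[ 0.8866954  -0.81183187 -0.60054693] [ 1.79975895e+02  8.07005845e-02 -1.60676371e+02]
t: 13.05
eef_pos: [568.6, 161.1, 49.0]
tcp_rot: [3.141, 0.001, -2.735]
ft_force: [3.0, 5.2, -3.1]
opening: 0.148
grip_force: 31.3
[ 0.86114429 -0.73102963 -0.74292519] [ 1.79991179e+02  2.94245628e-02 -1.56688607e+02]
```

```bash
python3 -m inch '[[[0,0,0],0,-1],[[0,0,0],0,-1],[[0,0,0],0,-1],[[0,0,0],0,-1],[[0,0,-0.33],0,-1],[[0,0,-0.33],0,-1],[[0,0,-0.33],0,-1],[[0,0,-0.33],0,-1],[[0,0,-0.33],0,-1],[[0,0,-0.33],0,-1]]'
python3 - <<'E'
from h import *
S=eyes.read_camera("scene");T=eyes.read_camera("top")
s=env.state();print(s["eef_pos"],np.degrees(s['tcp_rot']),s["ft_force"])
for n in("knob_grip","cap_grip","collar_top","lever_handle"):
    a=eyes.spot_point(n,S);t=eyes.spot_point(n,T)
    print(n,a[:1],t[:1],tri([(S,a[0]["centre"]),(T,t[0]["centre"])]) if a and t else "")
a=S["pixels"][150:300,200:400,::-1];cv2.imwrite("pics/s4.png",cv2.resize(a,(800,600),interpolation=2))
E
```

```text
t: 14.3
eef_pos: [568.3, 160.9, 168.5]
tcp_rot: [-3.141, -0.0, -2.734]
ft_force: [-0.9, 0.7, -0.1]
opening: 0.997
grip_force: 0.0
[569.14265507 161.11358412 169.60244445] [-1.79944687e+02  1.74080639e-01 -1.56615846e+02] [-0.32242314 -0.0639324  -0.09457577]
knob_grip [{'centre': [234.5, 295.8], 'score': 0.73}] [] 
cap_grip [{'centre': [180.1, 320.0], 'score': 0.83}] [{'centre': [161.7, 331.0], 'score': 0.55}] [606.5600332   57.98701892 106.66770552]
collar_top [{'centre': [210.9, 325.2], 'score': 0.16}] [{'centre': [164.8, 333.3], 'score': 0.58}] [610.17443021  47.06802808  30.64655269]
lever_handle [{'centre': [172.4, 335.6], 'score': 0.79}] [{'centre': [170.7, 346.7], 'score': 0.61}] [589.12158457  31.58365016 118.18253897]
```

View pics/s4.png

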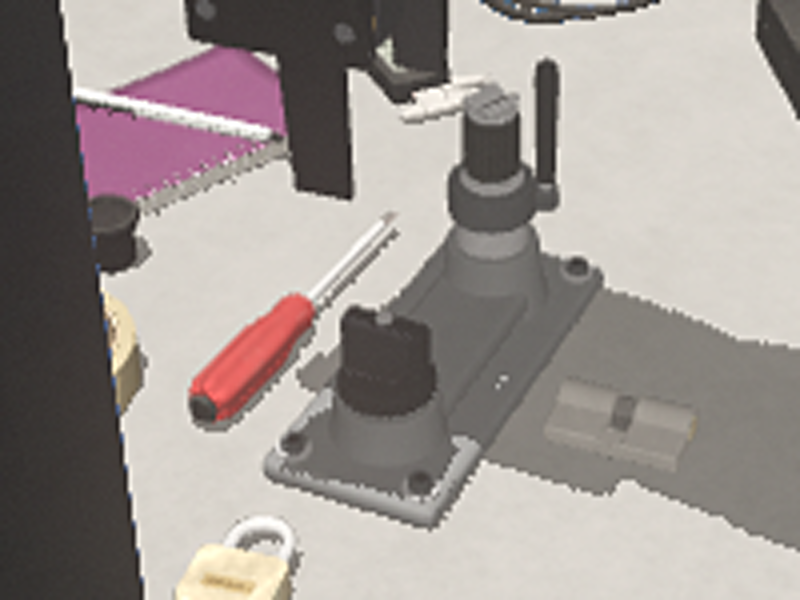

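The knob bar now stands across the rest (from (345,320) to (432,330)), parallel to its short edge, as expected at 0. Next I pin down the cap axis.

Run:
```python
from h import *
np.set_printoptions(precision=1,suppress=True)
S=eyes.read_camera("scene");T=eyes.read_camera("top")
for P in(S,T):
    for m in eyes.cut_out("cap_grip",P)[:1]: print(m["score"],m["centre"],np.where(m["mask"].any(0))[0][[0,-1]],np.where(m["mask"].any(1))[0][[0,-1]])
print("top of cap:",tri([(S,(176,323)),(T,(162,333.2))]),onz(T,(162,333.2),120),onz(S,(176,323),120))
for xy in((603.5,56),(604.4,57)):
    for z in (84,114,124): print(xy,z,proj(S,(*xy,z)),proj(T,(*xy,z)))
```

```text
0.67 [182.9, 322.7] [315 329] [171 195]
top of cap: [603.9  53.9 114.8] [603.2  54.3 120. ] [597.8  59.9 120. ]
(603.5, 56) 84 [190.7 322.3] [165.2 331.4]
(603.5, 56) 114 [176.9 322.2] [162.4 332.1]
(603.5, 56) 124 [172.2 322.1] [161.5 332.4]
(604.4, 57) 84 [190.7 321.6] [164.7 330.9]
(604.4, 57) 114 [176.9 321.4] [162.  331.6]
(604.4, 57) 124 [172.2 321.4] [161.  331.8]
```

```bash
python3 -m inch '[[[0.042,-0.46,0],0,-1],[[0.042,-0.46,0],0,-1],[[0.042,-0.46,0],0,-1],[[0.042,-0.46,0],0,-1],[[0,0,0],0,-1],[[0,0,0.334],0,-1],[[0,0,0.334],0,-1],[[0,0,0.334],0,-1],[[0,0,0.334],0,-1],[[0,0,0],0,-1]]'
python3 - <<'E'
from h import *
S=eyes.read_camera("scene")
s=env.state();print(s["eef_pos"],np.degrees(s['tcp_rot']),s["ft_force"],np.degrees(s["joints"]))
a=S["pixels"][130:280,220:420,::-1];cv2.imwrite("pics/s5.png",cv2.resize(a,(800,600),interpolation=2))
E
```

```text
t: 16.25
eef_pos: [602.1, 56.5, 86.6]
tcp_rot: [3.14, -0.002, -2.733]
ft_force: [-0.7, 0.1, 0.3]
opening: 0.999
grip_force: 0.0
[602.65939219  56.34427655  87.5505023 ] [ 1.79977206e+02 -5.08441060e-02 -1.56593441e+02] [ 0.0236741  -0.34484615  0.2066387 ] [-9.09116156e-01  3.50913648e+01  9.91066915e+01 -2.28598326e-04
  4.58576632e+01 -1.14315505e+02]
```

View pics/s5.png

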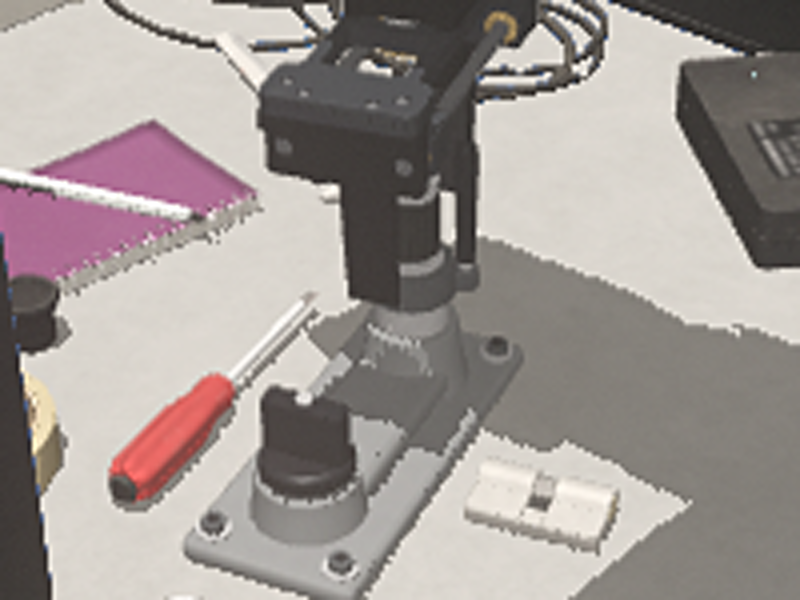

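The near finger stands left of the cap (about (375,240)), the lever at (465,200) is clear of the gripper. I grip the cap.

```bash
python3 -m inch '[[[0,0,-0.025],0,-1],[[0,0,0],0,1],[[0,0,0],0,1],[[0,0,0],0,1],[[0,0,0],0,1],[[0,0,0],0,1],[[0,0,0],0,1],[[0,0,0],0,1],[[0,0,0],0,1],[[0,0,0],0,1]]'; python3 -c "
from h import *
s=env.state();print(s['moment'],s['eef_pos'],np.degrees(s['tcp_rot']))"
```

```text
t: 17.55
eef_pos: [602.6, 56.4, 89.1]
tcp_rot: [3.141, -0.0, -2.734]
ft_force: [-2.4, 5.2, 0.9]
opening: 0.267
grip_force: 30.0
[1.05567609 0.12300897 0.00740648] [602.58167788  56.43287532  89.14243612] [ 1.79937898e+02 -2.11873565e-02 -1.56627512e+02]
```

```bash
python3 -m inch '[[[0,0.015,0],0,1],[[0,0,0],0,1],[[0,0,-0.1],0,1],[[0,0,-0.1],0,1],[[0,0,-0.1],0,1],[[0,0,-0.1],0,1],[[0,0,-0.1],0,1],[[0,0,0],0,1],[[0,0,0],0,1],[[0,0,0],0,1]]'
python3 - <<'E'
from h import *
S=eyes.read_camera("scene")
s=env.state();print(s["eef_pos"],np.degrees(s['tcp_rot']),s["ft_force"],s["moment"])
for n in("ring_mark","collar_top","cap_grip"): print(n,eyes.spot_point(n,S)[:1])
a=S["pixels"][150:225,280:380,::-1];cv2.imwrite("pics/s6.png",cv2.resize(a,(800,600),interpolation=2))
E
```

```text
t: 18.8
eef_pos: [602.5, 56.5, 119.0]
tcp_rot: [3.142, -0.0, -2.734]
ft_force: [-1.0, 1.7, -2.6]
opening: 0.27
grip_force: 30.0
[602.56641792  56.50461949 118.98737762] [ 1.79996216e+02 -1.41238693e-02 -1.56626745e+02] [-0.48237391  2.06580315 -2.27684702] [ 0.47227814 -0.0332385   0.03214408]
ring_mark [{'centre': [195.4, 325.8], 'score': 0.67}]
collar_top [{'centre': [193.2, 324.7], 'score': 0.65}]
cap_grip [{'centre': [169.1, 324.7], 'score': 0.5}]
```

View pics/s6.png

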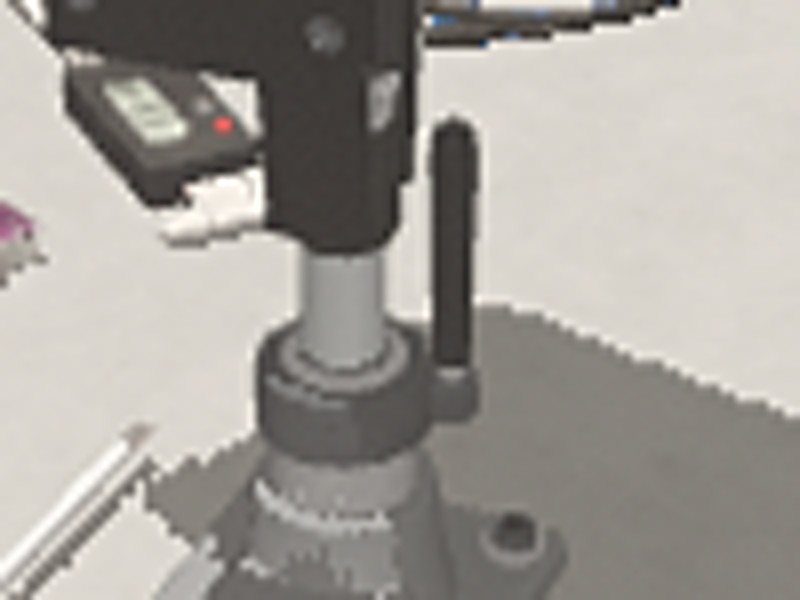

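The picture shows the leg drawn out, its dark ring just at the collar's bright lip (about (345,360)), with the lever open at (455,240). Now I swing the lever.

```bash
python3 -m inch '[[[0,0,-0.002],1,1],[[0,0,0],1,1],[[0,0,0],1,1],[[0,0,0],1,1],[[0,0,0],1,1],[[0,0,0],1,1],[[0,0,0],1,1],[[0,0,0],1,1],[[0,0,0],1,1],[[0,0,0],1,1]]'; python3 -c "
from h import *
s=env.state();print(s['moment'],np.degrees(s['tcp_rot']))"; python3 -m inch '[[[0,0,0],1,1],[[0,0,0],1,1],[[0,0,0],1,1],[[0,0,0],1,1],[[0,0,0],1,1],[[0,0,0],0.6,1],[[0,0,0],0,1],[[0,0,0],0,1],[[0,0,0],0,1],[[0,0,0],0,1]]';python3 -c "
from h import *
s=env.state();print(s['moment'],np.degrees(s['tcp_rot']))"
```

```text
t: 20.25
eef_pos: [602.6, 56.2, 119.1]
tcp_rot: [-3.141, -0.0, 2.674]
ft_force: [-1.0, 0.1, -4.4]
opening: 0.266
grip_force: 30.6
[ 0.06660891 -0.02305009  0.14635091] [-1.79966450e+02 -3.79990212e-04  1.53224414e+02]
t: 21.5
eef_pos: [602.4, 56.2, 119.1]
tcp_rot: [-3.141, 0.0, 2.189]
ft_force: [-2.0, -3.8, -5.2]
opening: 0.271
grip_force: 30.3
[-0.65158332  0.32363388  0.14052009] [-1.79961972e+02  4.30480818e-03  1.25399513e+02]
```

```bash
python3 -m inch '[[[0,0,0],0.3,1],[[0,0,0],0.3,1],[[0,0,0],0.3,1],[[0,0,0],0.3,1],[[0,0,0],0,1],[[0,0,0],0,1],[[0,0,0],0,1],[[0,0,0],0,1],[[0,0,0],0,1],[[0,0,0],0,1]]'
python3 - <<'E'
from h import *
S=eyes.read_camera("scene");T=eyes.read_camera("top")
s=env.state();print(s['moment'],s["ft_force"],s["eef_pos"],np.degrees(s['tcp_rot']))
for n in("lever_handle","ring_mark","collar_top"): print(n,[eyes.spot_point(n,P)[:1] for P in(S,T)])
a=np.radians(18.9)
for lab in(207,153): print(lab,proj(S,(603+25*np.cos(a+np.radians(lab)),56+25*np.sin(a+np.radians(lab)),132)))
E
```

```text
t: 22.75
eef_pos: [602.4, 56.1, 119.2]
tcp_rot: [-3.141, 0.0, 2.083]
ft_force: [-2.2, -5.9, -5.2]
opening: 0.266
grip_force: 32.4
[-0.93887239  0.40635454  0.31694842] [-1.76261874 -5.45506348 -4.20957811] [602.43953408  56.12324072 119.1781611 ] [-1.79956304e+02  2.10731073e-02  1.19344671e+02]
lever_handle [[{'centre': [177.7, 330.0], 'score': 0.56}], []]
ring_mark [[{'centre': [195.0, 326.7], 'score': 0.96}], []]
collar_top [[{'centre': [193.3, 321.8], 'score': 0.76}], []]
207 [168.00953458 336.14768985]
153 [174.0204603 331.1721896]
```

```bash
python3 -m inch '[[[0,0,0],0.3,1],[[0,0,0],0.3,1],[[0,0,0],0,1],[[0,0,0],0,1],[[0,0,0],0,1],[[0,0,0],0,1],[[0,0,0],0,1],[[0,0,0],0,1],[[0,0,0],0,1],[[0,0,0],0,1]]'
python3 - <<'E'
from h import *
S=eyes.read_camera("scene")
s=env.state();print(s['moment'],s["ft_force"],s["eef_pos"],np.degrees(s['tcp_rot']))
a=S["pixels"][150:225,280:380,::-1];cv2.imwrite("pics/s7.png",cv2.resize(a,(800,600),interpolation=2))
E
```

```text
t: 24.4
eef_pos: [602.5, 55.7, 119.2]
tcp_rot: [-3.141, 0.001, 2.031]
ft_force: [-2.7, -8.5, -4.2]
opening: 0.265
grip_force: 35.0
[-1.30096025  0.34436487  0.73160669] [-2.57530654 -7.68223519 -4.20327835] [602.48314251  55.77735186 119.17026044] [-1.79944298e+02  6.13206385e-02  1.16392608e+02]
```

View pics/s7.png

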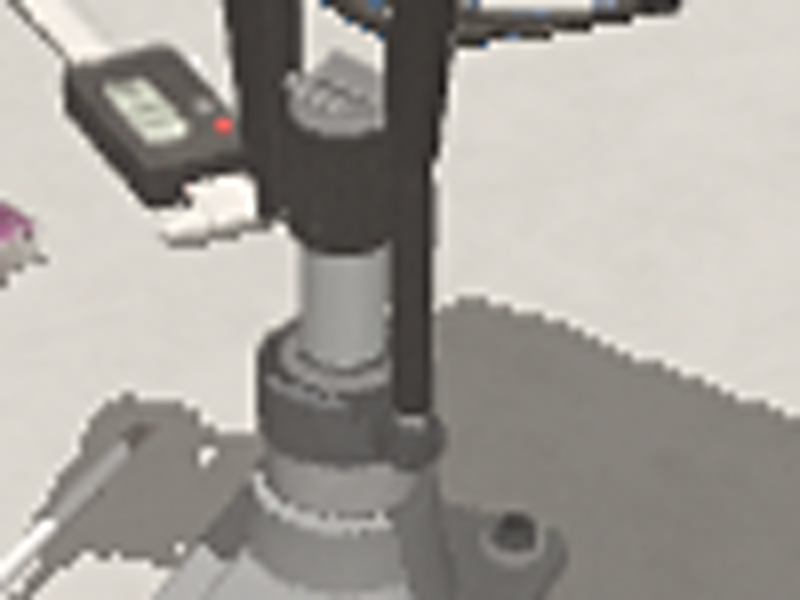

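The lever has swung to (415,300), matching the predicted closed position. The moment rose sharply, as it would at the stop. The ring is still at the collar lip, and the tool is 30.0 mm above where it gripped the cap. I hand the job in.

```bash
python3 -c "
from h import *
print(env.job_done())"
```

```text
the job is handed in; nothing more can be done
None
```

I turned the knob to its anticlockwise stop, raised the leg 30 mm to its ring mark, swung the cam lever closed, and handed the job in at about 24 s still gripping the cap; I don't have the judge's verdict.

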